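Tip the lime out of its citrus skip

TASK

Two tipping fruit skips stand on the bar. Take the one that holds the lime: push its bar past the detent and tip the skip right over so that the lime drops into the tray in front of it, then ease the skip back fully upright into its detent, without slamming it, and let go. Leave the lime lying in the tray, and leave the skip with the lemon upright as it is.

Things in the scene. Friction and masses are not known exactly. Their poses are not given: they have to be found in the camera images.
- lime_feeder: Fixed feeder with the lime: wooden base 205 x 150 mm (x -120..85, y +-75), tray at its -x end, two aluminium side plates with a steel skip between. Origin: on the work surface; -x is its front, towards the robot, z up. Skip hinge line: along y through (30, 0, 110) mm. Tray: floor 8 mm, walls to 38 mm, inside x -112..8, y +-67 mm. Skip body up to 160 mm when upright.
- lime_bar (a point): Middle of this skip's push bar: round, 12 mm thick, along the feeder's y, 80 mm clear between its two arms, free air around. It circles the hinge line at 110 mm: at skip angle q it is at (30 + 110 sin(0.263 - q), 0, 110 + 110 cos(0.263 - q)) mm in the feeder's frame: upright (58, 0, 216), tipped over (-65, 0, 165).
- lime_skip (a joint): Skip angle, rad: 0 upright at its stop (start, held by a spring detent), growing as its bar tips to the feeder's front; 1.31 right over, at the other stop. About 3 N at the bar takes it over the detent crest near 0.22; clear of it by 0.46. Heavily damped. Past the detent it slowly falls over by itself and stays down; coming back, the detent draws it to 0 from below 0.15. Under 1 rad/s is gentle, over 2.5 rad/s near 0 is a slam.
- lime_center (a point): Centre of the lime, a green fruit 52 x 45 x 45 mm. It starts in its skip, rolls freely, and is out in the tray about a second after the skip passes 1.0 rad.
- lemon_skip (a joint): Angle of the second, identical skip, which holds the lemon (yellow, 71 x 53 x 51 mm) in a feeder 20 to 45 cm to the left or right: 0 upright; it must stay so.

How it is judged:
By the outcome, as a careful person would: the job done as asked, in the order asked, and still so for the second after the job is handed in, with the robot touching nothing.
It also fails if it takes over 48 s, if anything falls off the work surface, if the arm or the gripper's body presses on something with over 40 N, if the wrist force passes 120 N, or if a joint passes its speed limit or range.

ROBOT

A 7-joint arm with a two-finger parallel gripper is mounted at the origin on a cart in front of the work surface, level with it; the furniture and walls round the work are solid. World frame = base frame: x ahead of the robot, y to its left, z up, the work surface at z = 0. Lengths are in mm, angles in degrees, forces in N, time in s.
With the tool pointing down it reaches from about 400 to 900 mm from the base axis. Payload 5.5 kg.
Tool frame: the origin (TCP) lies at the very end of the fingers, on their centre line; the grasp point (between the pads) lies 19 mm behind it; z points along the fingers, y is the direction in which the jaws open and shut (so a half turn about z gives the same grasp; the last joint's range is limited). The gripper opens to 85 mm and grips with 20 to 120 N. Pads are 22 mm wide; open, the fingers measure 114 mm over their backs; the gripper's body (76 mm by 85 mm) begins 54 mm behind the grasp point. The pads swing forward as they close: fully open they stand 13 mm farther back than shut.
Start: joints at [-58.086, 28.699, -24.465, 88.831, 12.651, 65.22, -12.049], TCP at [188.196, 622.159, 231.31] pointing down, gripper open.
Joint ranges: [-164.97, 164.97], [-17.58, 116.51], [-87.97, 89.64], [11.32, 138.91], [-80.73, 260.73], [10.89, 115.49], [-147.41, 147.41]. Speed limits (degrees/s): [147.25, 147.25, 180, 180, 180, 180, 180].

INTERFACE

Orientations are given as a 3x3 rotation matrix whose columns are the frame's x, y, z axes.
In Python, from bench import r gives the robot as it stands.
- The arm moves only by the tool drive_tool, never from a script. Its argument "moves" is one flat list of numbers, 7 for each row, row after row: the turn, a rotation vector about the world's x, y, z normalised to -1 to 1, where 1 is 90 degrees, then the shift along the world's x, y, z normalised to -1 to 1, where 1 is 0.75 m, then the closure, from -1 (fully open) to 1 (shut). A call has 1 to 8 rows; each row shifts and turns the commanded pose from where the row before left it; what a row does not reach is not made up. A row lasts 1/12 s, in which the tool goes at most 41.7 mm and 7.16 degrees, less where a joint would pass 70% of its speed; a pose out of reach is approached as far as the arm can. A call with a number of a shift or a turn outside -1 to 1 is refused whole. A call with a gripper value outside its range is refused whole. The fingers move at their own pace and stop on an object; "force" is the grip in N (left out, the last holds). Time passes only in rows, so rows that do not move let the fingers close. It gives the time, the measured TCP pose, the force and the opening at its end, in the units of the state.
- r.state(): the state, without advancing time (a new reading comes with each control period).
- r.snapshot(name): name is "scene" or "top"; returns a dict with "pixels" (400x640x3 uint8, blue, green, red), "fx", "fy", "cx", "cy" (pixels), "R" (3x3) and "t" (3): a world point X has camera coordinates R X + t. Camera axes: x right, y down, z forward; pixel columns grow to the right and rows downward; lengths in mm; the calibration is good to about 2 mm. A picture is of the moment at which its call begins. There is no depth.
- r.job_done(): hands the job in, once; it reports no verdict.
Trained networks look in a picture, given as the dict that the camera call returned (one of the last four; its "shot" number tells which), for a name from the list of things; names that differ only in an ending like _2 or _b are one class to them, and where a whole thing is asked for, a point or a joint stands for the part that bears it (a point fixed in the world has none). Each returns a list of dicts, best first, with "p" (0 to 1); they miss things now and then, are a little off and sometimes report something else, mostly with a low value. They report only what shows in the picture. A call takes as long as a camera call.
- r.recognise(picture, query): "extent" ([left, top, right, bottom] as shares, 0 to 1, of the picture: columns of its width, rows of its height, round what is visible of it).
- r.tip_of(picture, query): "location" ([column, row] as shares, 0 to 1, of the picture: columns of its width, rows of its height: a listed point, or the origin of a listed thing).
The state is a dict: "t": time; "joint_pos": joint angles; "qd": joint speeds; "joint_efforts": joint torques, N m; "eef_pos": TCP position; "ee_rot": TCP orientation; "force": force on the tool from outside, world axes, zero at the start; "wrist_torque": the same for the moment, N m; "finger_gap": opening from 0.0 (shut) to 1.0 (fully open).
Only numpy, scipy, OpenCV 4.12 (cv2) and the standard library are available. Lean on these libraries where they do the work, as an engineer would, in place of code of your own. Each camera call takes 0.05 s, during which the arm holds its last target. There are 200 camera calls.

## Working session

There is one attempt and no reset: what is moved stays moved. The work goes in short steps, Python scripts to look and compute and a tool call to move; the robot and the scene stay as the last step left them, time stands still between calls to the robot, and variables do not carry over. Pictures are saved under pics/ and viewed, about 8 in all and at most 12, crops included, and the job is handed in when it is done.

Besides the shell and the picture viewer there is one more tool, called after "Request:" as name(argument=value, ...) on one line, values as JSON. drive_tool: Moves the arm, as the interface text tells. Scaled input: -1 to 1 covers 0.75 m each way for a shift and 90 degrees each way for a turn. Its arguments: {"type":"object","properties":{"moves":{"type":"array","items":{"type":"number"}},"force":{"type":"number"}},"required":["moves"]}

```bash
mkdir -p pics; cat > h.py <<'E'
import numpy as np, cv2
from bench import r
def tri(obs):
    A=[];b=[]
    for s,loc in obs:
        u=loc[0]*640;v=loc[1]*400;R=np.array(s["R"]);t=np.array(s["t"])
        for k,f,c,p in((0,s["fx"],s["cx"],u),(1,s["fy"],s["cy"],v)):
            q=(p-c)/f; A.append(R[k]-q*R[2]); b.append(q*t[2]-t[k])
    A=np.array(A);x,*_=np.linalg.lstsq(A,np.array(b),rcond=None); return x
def proj(s,X):
    c=np.array(s["R"])@np.array(X)+np.array(s["t"]); return s["fx"]*c[0]/c[2]+s["cx"],s["fy"]*c[1]/c[2]+s["cy"]
E
python3 - <<'E'
from h import *
S={n:r.snapshot(n) for n in("scene","top")}
for n,s in S.items():
    cv2.imwrite(f"pics/{n}0.png",np.array(s["pixels"]))
    print(n,(-np.array(s["R"]).T@np.array(s["t"])).round())
P={}
for q in("lime_feeder","lime_bar","lime_center"):
    for n,s in S.items():
        P[q,n]=r.tip_of(s,q); print(q,n,[(np.round(np.array(d["location"])*[640,400],1),round(d["p"],2)) for d in P[q,n]])
    try: print(tri([(S[n],P[q,n][0]["location"]) for n in S]).round(1))
    except Exception as e: print(e)
print(r.state())
E
```

```text
scene [  39. -304.  826.]
top [ 241. -157. 1238.]
lime_feeder scene [(array([394.4, 306.1]), 0.74)]
lime_feeder top [(array([375.4, 267.1]), 0.65)]
[ 470.9 -220.7   15. ]
lime_bar scene [(array([427.2, 216.6]), 0.81)]
lime_bar top [(array([403.7, 224.6]), 0.61)]
[ 542.  -220.8  213.2]
lime_center scene [(array([406.1, 262.5]), 0.56)]
lime_center top [(array([386. , 239.6]), 0.6)]
[ 529.1 -209.3   80. ]
{'t': 0.4, 'joint_pos': array([-58.08726355,  28.71074277, -24.46326128,  88.83964292,
        12.64947954,  65.22162577, -12.04852765]), 'qd': array([-0.03534011, -0.09462104,  0.03052722, -0.17936456,  0.07576695,
       -0.03652605,  0.03214639]), 'joint_efforts': array([ 4.78598595e-03, -5.68695474e+01, -5.80066100e+00, -2.80881375e+01,
        1.23112049e-02,  5.28872071e-03, -4.17705337e-05]), 'eef_pos': array([188.16184993, 622.04864185, 231.1227398 ]), 'ee_rot': array([[-9.57164031e-01,  2.89546176e-01, -1.69373387e-04],
       [ 2.89546218e-01,  9.57163981e-01, -3.19666707e-04],
       [ 6.95598323e-05, -3.55014897e-04, -9.99999935e-01]]), 'force': array([ 0.06467376, -0.77509606,  0.59779941]), 'wrist_torque': array([ 0.01154887, -0.00170071,  0.04014081]), 'finger_gap': 0.9987770306090362}
```

View pics/scene0.png

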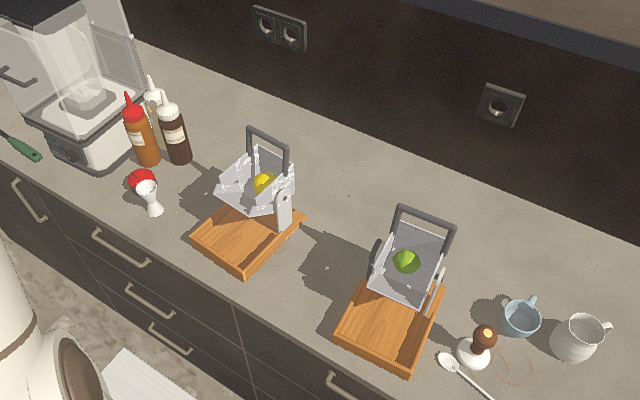

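View pics/top0.png

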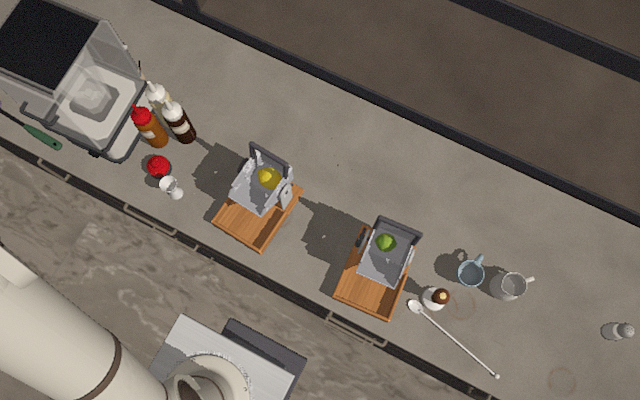

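Lime feeder is on the right: lime at scene (405,262), bar at about (427,216). Lemon is on the left at (265,183). Next I fit the feeder pose from its corners and bar ends.

```bash
python3 - <<'E'
from h import *
from scipy.optimize import least_squares
S={n:r.snapshot(n) for n in("scene","top")}
# feeder-frame points and rough pixels
obs=[("scene",(58,46,216),(399,206)),("scene",(58,-46,216),(454,228)),("top",(58,46,216),(378,219)),("top",(58,-46,216),(421,235)),
("scene",(-120,75,38),(335,326)),("scene",(-120,-75,38),(411,362)),("top",(-120,75,38),(334,293)),("top",(-120,-75,38),(389,318)),("scene",(58,0,216),(427.2,216.6)),("top",(58,0,216),(403.7,224.6))]
def W(p,X):
    c,s=np.cos(p[2]),np.sin(p[2]); return [p[0]+c*X[0]-s*X[1],p[1]+s*X[0]+c*X[1],X[2]]
f=lambda p:np.concatenate([np.array(proj(S[n],W(p,X)))-u for n,X,u in obs])
o=least_squares(f,[480,-220,0],loss="soft_l1"); p=o.x
print(p[:2],np.degrees(p[2]));print(f(p).reshape(-1,2).round(1))
print("bar",W(p,(58,0,216)))
tiles=[]
for n,c in(("scene",(390,290)),("top",(380,265))):
    im=np.array(S[n]["pixels"]).copy();K=4
    x0,y0=c[0]-50-15,c[1]-95
    x0=c[0]-70
    cr=cv2.resize(im[y0:y0+140 if n=="top" else y0+190,x0:x0+ 100+40],None,fx=2.8,fy=2.8,interpolation=cv2.INTER_CUBIC)
    for X in [(58,46,216),(58,-46,216),(58,0,216)]+[(a,b,z) for a in(-120,85) for b in(75,-75) for z in(0,38) if not(a>0 and z)]:
        u=(np.array(proj(S[n],W(p,X)))-[x0,y0]+.5)*2.8; cv2.circle(cr,tuple(int(v) for v in u),3,(0,0,255) if X[2]!=0 else (255,0,0),1)
    cr=cv2.copyMakeBorder(cr,0,540-cr.shape[0],0,0,cv2.BORDER_CONSTANT);tiles.append(cr)
cv2.imwrite("pics/fit.png",np.hstack(tiles))
E
```

```text
[ 482.1659211  -221.12475514] 2.4178051357971886
[[ 2.1 -1.1]
 [ 0.1 -0.9]
 [ 3.8 -3.3]
 [ 0.7 -1.5]
 [-3.6  4.1]
 [-0.2 10.2]
 [-2.2  0.6]
 [ 0.3  2.6]
 [-0.1 -0.8]
 [-2.  -0.1]]
bar [np.float64(540.1142876847346), np.float64(-218.6779591697654), 216]
```

View pics/fit.png

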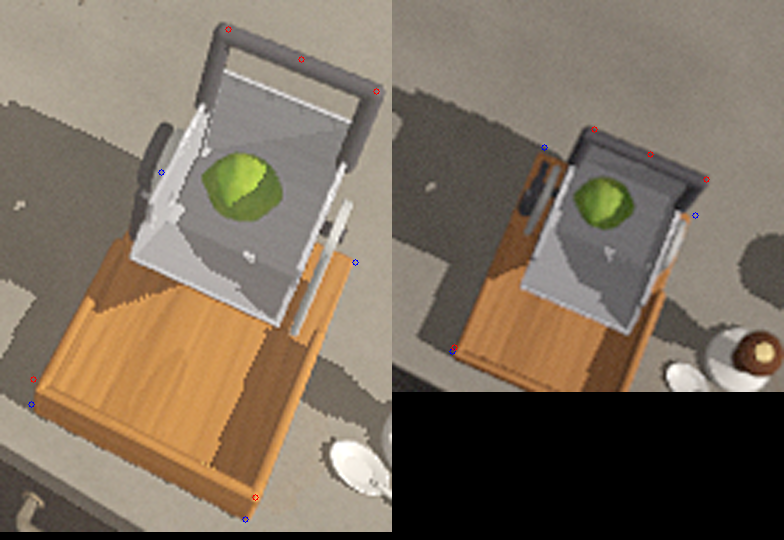

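The fit overlay matches the front corners and bar to within about 3 mm: bar centre at about (540,-219,216), yaw about 2°. I'll lift and carry the tool over, then cage the bar between partly open fingers.

Request:
drive_tool(moves=[0,0,0,0,0,0.053,-1,0,0,0,0,0,0.053,-1,0,0,0,0,0,0.053,-1,0,0,-0.06,0.032,-0.041,0,-1,0,0,-0.06,0.032,-0.041,0,-1,0,0,-0.06,0.032,-0.041,0,-1,0,0,-0.06,0.032,-0.041,0,-1,0,0,-0.06,0.032,-0.041,0,-1])

```text
t: 1.17
eef_pos: [309.0, 466.8, 350.8]
ee_rot: [[-0.718, 0.696, 0.0], [0.696, 0.718, 0.001], [0.0, 0.001, -1.0]]
force: [0.5, 1.3, -0.3]
finger_gap: 1.001
```

Request:
drive_tool(moves=[0,0,-0.06,0.03,-0.045,0,-1,0,0,-0.06,0.03,-0.045,0,-1,0,0,-0.06,0.03,-0.045,0,-1,0,0,-0.06,0.03,-0.045,0,-1,0,0,-0.06,0.03,-0.045,0,-1,0,0,-0.06,0.03,-0.045,0,-1,0,0,-0.06,0.03,-0.045,0,-1,0,0,-0.06,0.03,-0.045,0,-1])

```text
t: 1.83
eef_pos: [488.9, 196.6, 351.0]
ee_rot: [[-0.047, 0.999, 0.001], [0.999, 0.047, 0.0], [0.0, 0.001, -1.0]]
force: [0.3, 0.7, 0.5]
finger_gap: 0.997
```

Request:
drive_tool(moves=[0,0,0,0.008,-0.053,0,0.2,0,0,0,0.008,-0.053,0,0.2,0,0,0,0.008,-0.053,0,0.2,0,0,0,0.008,-0.053,0,0.2,0,0,0,0.008,-0.053,0,0.2,0,0,0,0.008,-0.053,0,0.2,0,0,0,0.008,-0.053,0,0.2,0,0,0,0.008,-0.053,0,0.2])

```text
t: 2.5
eef_pos: [536.1, -121.4, 351.0]
ee_rot: [[-0.052, 0.999, 0.001], [0.999, 0.052, 0.0], [0.0, 0.001, -1.0]]
force: [1.3, 0.9, -0.9]
finger_gap: 0.401
```

```bash
python3 - <<'E'
from h import *
s=r.state(); print(s["joint_pos"].round(),s["finger_gap"])
E
```

```text
[-2. 11. 14. 96. -3. 74. 16.] 0.40087872475135516
```

Request:
drive_tool(moves=[0,0,0,0.003,-0.045,0,0.2,0,0,0,0.002,-0.045,0,0.2,0,0,0,0,-0.04,-0.04,0.2,0,0,0,0,0,-0.04,0.2,0,0,0,0,0,0,0.2])

```text
t: 2.92
eef_pos: [536.0, -217.8, 285.5]
ee_rot: [[-0.047, 0.999, -0.009], [0.999, 0.047, 0.002], [0.003, -0.009, -1.0]]
force: [-0.7, 1.7, -1.2]
finger_gap: 0.396
```

```bash
python3 - <<'E'
from h import *
S={n:r.snapshot(n) for n in("scene","top")}
P={n:r.tip_of(s,"lime_bar") for n,s in S.items()}
for n in P: print(n,[(np.round(np.array(d["location"])*[640,400],1),round(d["p"],2)) for d in P[n]], proj(S[n],[540,-219,216]),proj(S[n],r.state()["eef_pos"]))
a=cv2.resize(np.array(S["scene"]["pixels"])[130:330,330:490],None,fx=2.5,fy=2.5)
b=cv2.resize(np.array(S["top"]["pixels"])[160:320,320:460],None,fx=2.5,fy=2.5); b=cv2.copyMakeBorder(b,0,100,0,0,cv2.BORDER_CONSTANT)
cv2.imwrite("pics/b.png",np.hstack([a,b]));print(r.state()["eef_pos"])
E
```

```text
scene [(array([425.5, 217. ]), 0.84)] (np.float64(427.2997952547657), np.float64(215.9498706384632)) (np.float64(435.31579565417184), np.float64(183.40640547678956))
top [(array([402.9, 225.2]), 0.91)] (np.float64(401.79317966980386), np.float64(224.6554060682396)) (np.float64(407.28708737528916), np.float64(214.5023396592683))
[ 541.30465696 -215.39146503  292.90330735]
```

View pics/b.png

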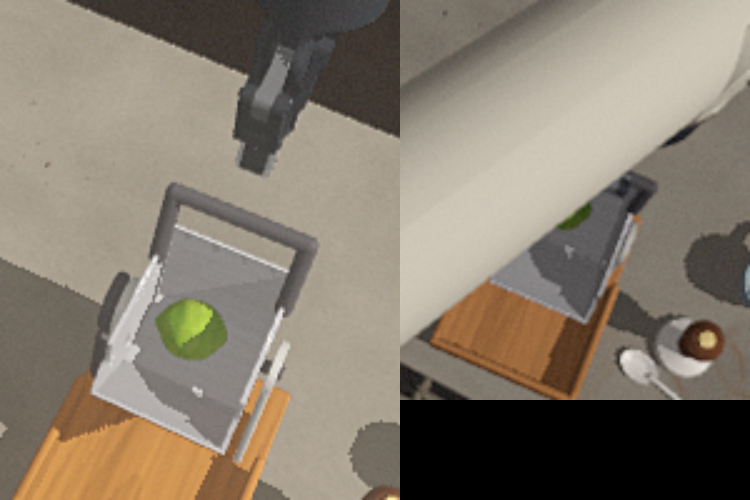

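Request:
drive_tool(moves=[0,0,0,-0.001,-0.004,-0.025,0.2,0,0,0,0,0,-0.025,0.2,0,0,0,0,0,-0.025,0.2,0,0,0,0,0,-0.025,0.2,0,0,0,0,0,-0.024,0.2,0,0,0,0,0,0,0.2,0,0,0,0,0,0,0.2])

```text
t: 3.7
eef_pos: [540.1, -218.6, 199.2]
ee_rot: [[-0.054, 0.999, 0.001], [0.999, 0.054, 0.0], [0.0, 0.001, -1.0]]
force: [-0.1, 0.0, 1.1]
finger_gap: 0.402
```

```bash
python3 - <<'E'
from h import *
s=r.snapshot("scene");st=r.state();print(st["eef_pos"],st["force"],proj(s,st["eef_pos"]))
cv2.imwrite("pics/c.png",cv2.resize(np.array(s["pixels"])[130:330,330:490],None,fx=3,fy=3))
E
```

```text
[ 540.63750486 -219.10046349  200.0389796 ] [ 0.06372373 -0.3351131   0.20600771] (np.float64(425.63827421699216), np.float64(221.57201877505264))
```

View pics/c.png

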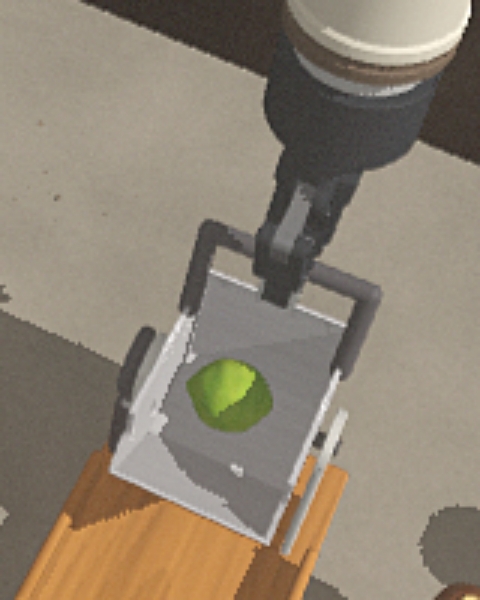

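The bar sits between the fingers inside its arms, with no contact force. I'll tighten the cage a little and follow the arc.

Request:
drive_tool(moves=[0,0,0,0,0,0,0.45,0,0,0,0,0,0,0.45,0,0,0,-0.0091,-0.0004,0.0013,0.45,0,0,0,-0.0091,-0.0004,0.0013,0.45,0,0,0,-0.0091,-0.0004,0.0013,0.45,0,0,0,-0.0091,-0.0004,0.0013,0.45,0,0,0,-0.0091,-0.0004,-0.001,0.45,0,0,0,-0.0091,-0.0004,-0.001,0.45])

```text
t: 4.42
eef_pos: [496.9, -221.5, 200.6]
ee_rot: [[-0.051, 0.999, -0.001], [0.999, 0.051, 0.0], [0.0, -0.001, -1.0]]
force: [0.8, -0.0, 0.6]
finger_gap: 0.275
```

Request:
drive_tool(moves=[0,0,0,-0.0091,-0.0004,-0.001,0.45,0,0,0,-0.0091,-0.0004,-0.001,0.45,0,0,0,-0.0086,-0.0004,-0.0032,0.45,0,0,0,-0.0086,-0.0004,-0.0032,0.45,0,0,0,-0.0086,-0.0004,-0.0032,0.45,0,0,0,-0.0086,-0.0004,-0.0032,0.45])

```text
t: 4.92
eef_pos: [458.1, -223.2, 189.0]
ee_rot: [[-0.052, 0.999, -0.0], [0.999, 0.052, 0.0], [0.0, -0.0, -1.0]]
force: [0.8, -1.4, 1.1]
finger_gap: 0.275
```

Request:
drive_tool(moves=[0,0,0,-0.0075,-0.0003,-0.0053,0.45,0,0,0,-0.0075,-0.0003,-0.0053,0.45,0,0,0,-0.0075,-0.0003,-0.0053,0.45,0,0,0,-0.0075,-0.0003,-0.0053,0.45])

```text
t: 5.25
eef_pos: [435.6, -224.0, 173.0]
ee_rot: [[-0.052, 0.999, -0.0], [0.999, 0.052, 0.0], [0.0, -0.0, -1.0]]
force: [-0.7, -0.3, 0.1]
finger_gap: 0.278
```

```bash
python3 - <<'E'
from h import *
s=r.snapshot("scene");st=r.state();print(st["t"],st["eef_pos"],st["force"])
cv2.imwrite("pics/d.png",cv2.resize(np.array(s["pixels"])[160:390,310:490],None,fx=2.5,fy=2.5))
E
```

```text
5.3 [ 433.7486688  -223.90588205  172.07101638] [-0.67286173  0.56702767 -0.17567429]
```

View pics/d.png

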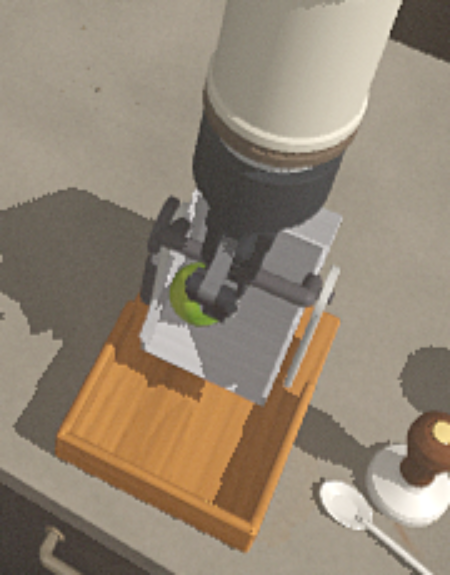

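Skip is well tipped, the bar still between the fingers. Continuing to the stop, with a small overshoot.

Request:
drive_tool(moves=[0,0,0,-0.0057,-0.0003,-0.007,0.45,0,0,0,-0.0057,-0.0003,-0.007,0.45,0,0,0,-0.0057,-0.0003,-0.007,0.45,0,0,0,-0.0057,-0.0003,-0.007,0.45,0,0,0,-0.0057,-0.0003,-0.007,0.45,0,0,0,-0.004,-0.0002,-0.003,0.45,0,0,0,-0.004,-0.0002,-0.003,0.45,0,0,0,0,0,0,0.45])

```text
t: 5.97
eef_pos: [407.9, -225.4, 142.2]
ee_rot: [[-0.051, 0.999, -0.001], [0.999, 0.051, 0.001], [0.001, -0.001, -1.0]]
force: [-0.6, 0.1, 0.6]
finger_gap: 0.275
```

Request:
drive_tool(moves=[0,0,0,0,0,0,0.45,0,0,0,0,0,0,0.45,0,0,0,0,0,0,0.45,0,0,0,0,0,0,0.45,0,0,0,0,0,0,0.45,0,0,0,0,0,0,0.45,0,0,0,0,0,0,0.45,0,0,0,0,0,0,0.45])

```text
t: 6.63
eef_pos: [408.9, -225.5, 142.8]
ee_rot: [[-0.052, 0.999, 0.0], [0.999, 0.052, 0.0], [-0.0, 0.0, -1.0]]
force: [-1.1, -0.2, -0.2]
finger_gap: 0.276
```

Request:
drive_tool(moves=[0,0,0,0,0,0,0.45,0,0,0,0,0,0,0.45,0,0,0,0,0,0,0.45,0,0,0,0,0,0,0.45,0,0,0,0,0,0,0.45,0,0,0,0,0,0,0.45,0,0,0,0,0,0,0.45,0,0,0,0,0,0,0.45])

```text
t: 7.3
eef_pos: [409.0, -225.5, 142.8]
ee_rot: [[-0.052, 0.999, 0.0], [0.999, 0.052, -0.0], [-0.0, 0.0, -1.0]]
force: [-0.9, -0.5, -0.1]
finger_gap: 0.272
```

```bash
python3 - <<'E'
from h import *
s=r.snapshot("scene");st=r.state();print(st["t"],st["eef_pos"],st["force"])
for n in ("lime_center","lime_bar"): print(n,[(np.round(np.array(d["location"])*[640,400],1),round(d["p"],2)) for d in r.tip_of(s,n)])
print(proj(s,[482-65,-224,165]))
cv2.imwrite("pics/e.png",cv2.resize(np.array(s["pixels"])[160:390,310:490],None,fx=2.5,fy=2.5))
E
```

```text
7.35 [ 408.91510052 -225.48056631  142.74719418] [-0.69063078  0.02623361  0.67983025]
lime_center [(array([361.1, 329.8]), 0.69)]
lime_bar [(array([391.4, 293.2]), 0.98)]
(np.float64(393.0304685083115), np.float64(289.50623851999785))
```

View pics/e.png

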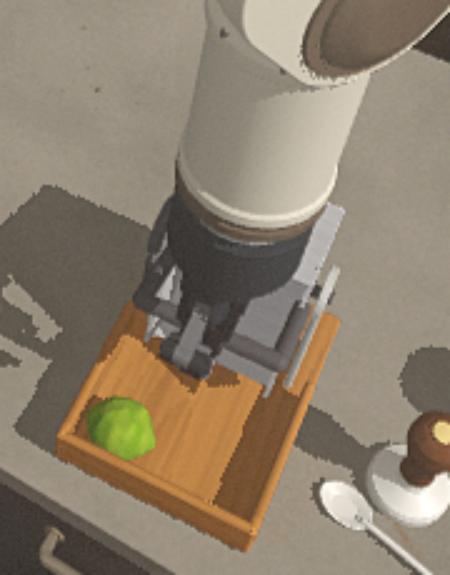

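The lime lies in the tray at (361,330) in the scene picture, and the skip is right over. I'll bring the skip back along the arc, slower near the end.

Request:
drive_tool(moves=[0,0,0,0.006,0.0002,0.0035,0.55,0,0,0,0.006,0.0002,0.0035,0.55,0,0,0,0.0057,0.0003,0.007,0.55,0,0,0,0.0057,0.0003,0.007,0.55,0,0,0,0.0057,0.0003,0.007,0.55,0,0,0,0.0057,0.0003,0.007,0.55,0,0,0,0.0057,0.0003,0.007,0.55,0,0,0,0.0075,0.0003,0.0053,0.55])

```text
t: 8.12
eef_pos: [442.3, -223.8, 178.2]
ee_rot: [[-0.051, 0.999, -0.005], [0.999, 0.051, 0.001], [0.002, -0.005, -1.0]]
force: [-6.0, 0.5, 4.6]
finger_gap: 0.225
```

Request:
drive_tool(moves=[0,0,0,0.0075,0.0003,0.0053,0.55,0,0,0,0.0075,0.0003,0.0053,0.55,0,0,0,0.0075,0.0003,0.0053,0.55,0,0,0,0.0086,0.0004,0.0032,0.55,0,0,0,0.0086,0.0004,0.0032,0.55,0,0,0,0.0086,0.0004,0.0032,0.55,0,0,0,0.0086,0.0004,0.0032,0.55,0,0,0,0.008,0.0004,0.001,0.55])

```text
t: 8.78
eef_pos: [494.7, -221.5, 200.8]
ee_rot: [[-0.052, 0.999, 0.001], [0.999, 0.052, -0.0], [-0.0, 0.001, -1.0]]
force: [-4.0, -0.3, 2.2]
finger_gap: 0.226
```

```bash
python3 - <<'E'
from h import *
s=r.snapshot("scene");st=r.state();print(st["t"],st["eef_pos"],st["force"],st["finger_gap"])
for n in ("lime_center","lime_bar"): print(n,[(np.round(np.array(d["location"])*[640,400],1),round(d["p"],2)) for d in r.tip_of(s,n)])
for q in (.4,.5,.6,.7,.8): print(q,np.round(proj(s,[512+110*np.sin(.263-q),-222,110+110*np.cos(.263-q)]),1))
E
```

```text
8.8333 [ 495.7977373  -221.50932406  200.91245896] [-0.6355573  -0.73610393  1.23305888] 0.22554507643917723
lime_center [(array([361.6, 329.8]), 0.55)]
lime_bar [(array([417. , 235.1]), 0.97)]
0.4 [418.7 233.9]
0.5 [415.6 239.4]
0.6 [412.5 245.2]
0.7 [409.4 251.3]
0.8 [406.2 257.6]
```

Request:
drive_tool(moves=[0,0,0,0.0055,0.0002,0.0003,0.55,0,0,0,0.0055,0.0002,0.0003,0.55,0,0,0,0.0055,0.0002,0,0.55,0,0,0,0.0055,0.0002,0,0.55,0,0,0,0.0055,0.0002,0,0.55,0,0,0,0.0055,0.0002,-0.0003,0.55,0,0,0,0.0055,0.0002,-0.0005,0.55,0,0,0,0.0055,0.0002,-0.0005,0.55])

```text
t: 9.6
eef_pos: [527.7, -220.3, 200.0]
ee_rot: [[-0.052, 0.999, 0.001], [0.999, 0.052, -0.0], [-0.0, 0.001, -1.0]]
force: [0.0, 0.9, -1.3]
finger_gap: 0.224
```

Request:
drive_tool(moves=[0,0,0,0.005,0.0002,-0.0007,0.55,0,0,0,0.005,0.0002,-0.0007,0.55,0,0,0,0.004,0.0002,-0.0007,0.55,0,0,0,0.003,0.0001,-0.0007,0.55,0,0,0,0,0,0,0.55,0,0,0,0,0,0,0.55])

```text
t: 10.1
eef_pos: [539.0, -219.9, 197.6]
ee_rot: [[-0.052, 0.999, -0.001], [0.999, 0.052, 0.0], [0.0, -0.001, -1.0]]
force: [-2.2, -0.5, -0.1]
finger_gap: 0.228
```

```bash
python3 - <<'E'
from h import *
s=r.snapshot("scene");st=r.state();print(st["t"],st["eef_pos"],st["force"],st["finger_gap"])
for n in ("lime_center","lime_bar"): print(n,[(np.round(np.array(d["location"])*[640,400],1),round(d["p"],2)) for d in r.tip_of(s,n)])
for q in (0,.05,.1,.2): print(q,np.round(proj(s,[512+110*np.sin(.263-q),-220,110+110*np.cos(.263-q)]),1))
E
```

```text
10.15 [ 538.9701503  -219.93540262  197.59176472] [-0.78671226  0.24003854 -0.71220518] 0.22518320101497877
lime_center [(array([360.5, 329.2]), 0.78)]
lime_bar [(array([425.4, 215.3]), 0.59)]
0 [428.  215.9]
0.05 [426.9 217.6]
0.1 [425.7 219.5]
0.2 [423.1 223.6]
```

Request:
drive_tool(moves=[0,0,0,0.003,0,0,0.55,0,0,0,0.003,0,0,0.55,0,0,0,0,0,0,0.55,0,0,0,0,0,0,0.55])

```text
t: 10.58
eef_pos: [539.2, -220.0, 197.3]
ee_rot: [[-0.05, 0.999, -0.009], [0.999, 0.05, 0.002], [0.003, -0.009, -1.0]]
force: [-14.7, 1.2, 8.1]
finger_gap: 0.225
```

Firm contact at the upright stop (15 N). Centring, opening and withdrawing upward.

Request:
drive_tool(moves=[0,0,0,-0.003,0,0,0.55,0,0,0,-0.0035,0,0,0.4,0,0,0,0,0,0,0.1,0,0,0,0,0,0,0.1,0,0,0,0,0,0,0.1])

```text
t: 11.0
eef_pos: [539.8, -219.9, 198.2]
ee_rot: [[-0.052, 0.999, 0.002], [0.999, 0.052, -0.0], [-0.0, 0.001, -1.0]]
force: [-0.2, 0.3, 0.1]
finger_gap: 0.45
```

Request:
drive_tool(moves=[0,0,0,0,0,0.015,0.1,0,0,0,0,0,0.02,0.1,0,0,0,0,0,0.03,0.1,0,0,0,0,0,0.04,0.1,0,0,0,0,0,0.05,0.1,0,0,0,0,0,0.05,0.1,0,0,0,0,0,0,0.1,0,0,0,0,0,0,0.1])

```text
t: 11.67
eef_pos: [540.7, -220.7, 355.6]
ee_rot: [[-0.052, 0.999, 0.007], [0.999, 0.052, -0.002], [-0.002, 0.007, -1.0]]
force: [0.0, -0.0, -1.5]
finger_gap: 0.454
```

```bash
python3 - <<'E'
from h import *
s=r.snapshot("scene");st=r.state();print(st["t"],st["eef_pos"],st["force"])
for n in ("lime_center","lime_bar"): print(n,[(np.round(np.array(d["location"])*[640,400],1),round(d["p"],2)) for d in r.tip_of(s,n)])
cv2.imwrite("pics/f.png",np.array(s["pixels"]))
E
```

```text
11.7167 [ 539.58097804 -220.08121933  353.24825434] [-0.73786413 -0.18993719 -1.10024587]
lime_center [(array([360.9, 329.6]), 0.76)]
lime_bar [(array([425.8, 216.7]), 0.56)]
```

View pics/f.png

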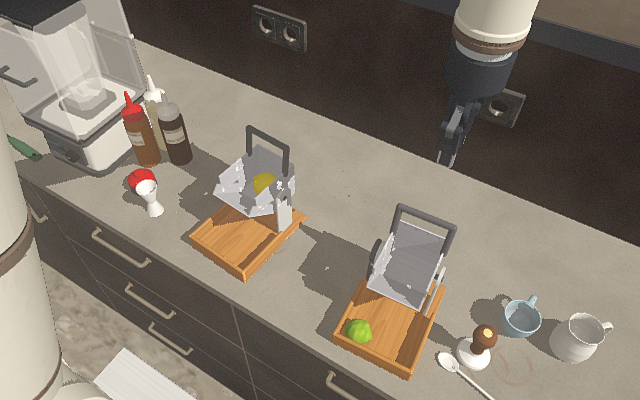

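The skip is upright (bar at (426,217), as at the start), the lime is in the tray at (360,330), the lemon skip is unchanged, and the gripper is clear.

```bash
python3 -c "
from bench import r
print(r.job_done())"
```

```text
the job is handed in; nothing more can be done
None
```

The lime is in its tray and its skip is back upright in the detent. I handed the job in at about 11.7 s. I held the push bar loosely between the partly open fingers, followed its arc right over, and let the lime drop. Then I brought the skip back at about 0.75 rad/s, slowing to 0.45 rad/s or less near the end, and withdrew upward.

- **Skip upright:** a light push at the end met a firm stop at about 15 N. After release the bar was at (426, 217) in the scene picture, within 2 pixels of where it started.
- **Rest of the scene:** the lime lies in the tray, the lemon skip looks unchanged, and the gripper is about 14 cm above the bar with no contact force.
- **Limits of the checks:** I never measured the skip's speed directly, so "without slamming" rests on the commanded speed and the tight cage. The network's bar position and my fitted pose differed by about 2 pixels (roughly 3 mm) throughout. No check failed.

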